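# Switch the stock-room fridge back on at its interlocked isolator and selector

## Robot

A 6-joint arm with a two-finger parallel gripper is mounted at the origin on the work surface. World frame = base frame: x ahead of the robot, y to its left, z up, the work surface at z = 0. Lengths are in m, angles in rad, forces in N, time in s.
With the tool pointing down it reaches from about 0.25 to 0.775 m from the base axis. Payload 4 kg.
Tool frame: the origin (TCP) lies on the centre line of the jaws, within the pads' length; the fingertips stand 17 mm ahead of it and the grasp point (between the pads) lies 2 mm behind it; z points along the fingers, y is the line along which they close (so a half turn about z gives the same grasp; the last joint's range is limited). The gripper opens to 94 mm and grips with 3 to 60 N. Pads are 16 mm wide; open, the fingers measure 119 mm over their backs; the gripper's body (75 mm by 177 mm) begins 78 mm behind the grasp point.
Start: joints at [-0.103, 0.087, 1.371, -0, 1.684, -0.103], TCP at [0.55, -0, 0.223] pointing down, gripper open.
Joint ranges: [-3.1, 3.1], [-0.76, 2.03], [0.27, 2.55], [-1.08, 4.22], [0.17, 2.65], [-2.57, 2.57]. Speed limits (rad/s): [2.79, 2.79, 3.14, 3.14, 3.14, 3.14].

## Interface

Orientations are given as [roll, pitch, yaw] about the fixed x, y, z axes, in that order (R = Rz(yaw) Ry(pitch) Rx(roll)).
In Python, from bench import robot gives the robot as it stands.
- The arm moves only by the tool servo_tool, never from a script. Its argument "plan" is a list of rows, each a list of 7 numbers: the shift along the tool's x, y, z normalised to -1 to 1, where 1 is 0.1 m, then the turn, a rotation vector about the tool's x, y, z normalised to -1 to 1, where 1 is pi/2 rad, then the finger opening in mm, from 0 to 94. In form: [[x, y, z, ax, ay, az, gripper], ...]. A call has 1 to 12 rows; each row is the pose to reach, as a shift and turn from the pose commanded when the call began, along the tool's axes at that moment; what a row does not reach only later rows make up. A row lasts 1/12 s, in which the tool goes at most 41.7 mm and 7.16 degrees, less where a joint would pass 70% of its speed; a pose out of reach is approached as far as the arm can. A call with a number of a shift or a turn outside -1 to 1 is refused whole. A call with a gripper value outside its range is refused whole. The fingers move at their own pace and stop on an object; the grip force is fixed at half the most. Time passes only in rows, so rows that repeat a pose let the fingers close. It gives the time, the measured TCP pose, the force, the opening and the grip force at its end, in the units of the state.
- robot.get_obs(): the state, without advancing time (a new reading comes with each control period).
- robot.snapshot(name): name is "scene" or "side" or "wrist"; returns the picture (420x560x3 uint8, red, green, blue); there is no depth.
- robot.camera_params(name): a dict with "camera_matrix" (3x3 intrinsics, pixels), "distortion" ([k1, k2, p1, p2, k3] as OpenCV has them; the pictures are not rectified), "rvec" (rotation vector, rad) and "tvec" (3), from world to camera coordinates, as OpenCV has them; the wrist camera has in their place "tool_from_camera" (4x4, takes a point from camera to tool coordinates, whose origin is the TCP and whose axes are the flange's). Camera axes: x right, y down, z forward; pixel columns grow to the right and rows downward; lengths in m; the calibration is good to about 2 mm. A picture is of the moment at which its call begins: read the wrist's pose just before it. camera_params takes no time and is no camera call.
- robot.close_job(): hands the job in; it is judged then, once.
Trained networks look in the newest picture that a camera, given by its name, has taken for a name from the list of things; names that differ only in an ending like _2 or _b are one class to them, and where a whole thing is asked for, a point or a joint stands for the part that bears it (a point fixed in the world has none). Each returns a list of dicts, best first, with "conf" (0 to 1); they miss things now and then, are a little off and sometimes report something else, mostly with a low value. They report only what shows in the picture. A call takes as long as a camera call.
- robot.find_in(thing, camera): "extent" ([centre column, centre row, width, height] in pixels, round what is visible of it).
The state is a dict: "time": time; "joint_positions": joint angles; "qvel": joint speeds; "joint_torque": joint torques, N m; "tool_pos": TCP position; "ee_rot": TCP orientation; "wrist_force": force on the tool from outside, world axes, zero at the start; "wrist_torque": the same for the moment, N m; "width": finger opening in m; "finger_force": force on a finger pad.
Only numpy, scipy, OpenCV 4.12 (cv2) and the standard library are available. Lean on these libraries where they do the work, as an engineer would, in place of code of your own. Each camera call takes 0.05 s, during which the arm holds its last target. There are 200 camera calls.

## Task

Switch the fridge back on at the grey switch box: turn the round isolator knob clockwise until you feel it come home on its stop, which frees the bar-shaped selector, then turn the selector clockwise all the way to its own stop, and let go. Do not force the stops or the interlock, and leave the tin, the carton and the bottle where they are.

Things in the scene. Friction and masses are not known exactly. Their poses are not given: they have to be found in the camera images.
- box: the grey switch box with a steel lid, 165 x 290 x 70 mm (x, y, z), bolted to the bench. Origin at the centre of its underside, z up. On its lid stand two black controls, both turning about upright axes: the round isolator knob at +y and the bar-shaped selector at -y, 130 mm apart.
- isolator_center (a point): point on the isolator's axis, 24 mm above the lid (a good height to grip), fixed to the box. The isolator is a plain ribbed round knob, 58 mm across, from 4 to 36 mm above the lid, with no mark on it. It turns clockwise (seen from above) against a friction of about 0.6 N m, stays where it is left, wants a firm grip, starts 0.8 to 1.9 rad short of its unseen home stop.
- isolator_foot (a point): the same axis at the level of the lid, fixed to the box. The isolator's home stop is a rubber buffer: on it the turning moment climbs above the friction by about 0.04 N m per 0.01 rad; more than 0.4 N m above the friction forces it. The selector is free once the isolator has come within 0.03 rad of touching this stop.
- selector_center (a point): point on the selector's axis, 32 mm above the lid, fixed to the box. The selector is a black bar grip 50 mm long, 14 mm thick, from 7 to 43 mm above the lid, on a disc 48 mm across and 8 mm high; grip it across its thickness, above the disc. Friction about 0.1 N m. Its stop is a rubber buffer too (about 0.05 N m per 0.01 rad); more than 0.5 N m above the friction forces it.
- selector (a joint): turn of the selector in rad, growing clockwise seen from above; at 0 the bar lies along the box's x axis. It starts between 0 and 0.3. Until the isolator is home the interlock blocks it at about 0.36, and turning it there with more than 0.5 N m forces the interlock; once free it turns until it touches its stop at 1.5.
- tin: bystander: a round tin 90 mm across, 110 mm tall, standing on the bench beside the +y end of the box; origin at the centre of its underside
- carton: bystander: a small cardboard carton 70 x 110 x 50 mm lying on the bench beside the -y end of the box; origin at the centre of its underside
- bottle: bystander: a bottle 56 mm across, 120 mm tall, standing on the bench beside the -y end of the box; origin at the centre of its underside

How it is judged:
At the end, for the whole second after the job is handed in: the selector stands turned clockwise to more than 1.38 rad (its stop is at 1.5), at rest; it can only get there, and then holds the isolator, with the isolator home (value of joint selector above 1.38 rad and velocity of joint selector below 0.05 rad/s); the robot touches nothing.
It fails at once if the isolator is forced against its stop (more than 6.5 N on the stop, about 0.4 N m) (contact force between iso_pad_c0 and anything else above 6.5 N).
It fails at once if the selector is forced against its stop (more than 12 N on the stop, about 0.5 N m) (contact force between sel_pad_c0 and anything else above 12 N).
It fails at once if the selector is forced against the interlock (more than 15 N between the two) (contact force between selector_c2 and anything else above 15 N).
It fails at once if the tin, the carton or the bottle is moved by more than 30 mm (distance of any of tin, carton, bottle from where it was at the start of the episode above 0.03 m).
It also fails if it takes over 72 s, if anything falls off the work surface, if the arm or the gripper's body presses on something with over 40 N, if the wrist force passes 120 N, or if a joint passes its speed limit or range.

## Working session

There is one attempt and no reset: what is moved stays moved. The work goes in short steps, Python scripts to look and compute and a tool call to move; the robot and the scene stay as the last step left them, time stands still between calls to the robot, and variables do not carry over. Pictures are saved under pics/ and viewed, at most 10 in all, crops included, and the job is handed in when it is done.

Besides the shell and the picture viewer there is one more tool, called by a JSON object that holds its "fn" and its "kwargs". servo_tool: Moves the arm, as the interface text tells. Scaled input: -1 to 1 covers 0.1 m each way for a shift and pi/2 rad each way for a turn. Its arguments: {"type":"object","properties":{"plan":{"type":"array","items":{"type":"array","items":{"type":"number"}}}},"required":["plan"]}

```bash
mkdir -p pics
cat > h.py <<'E'
import numpy as np, cv2
from bench import robot
def snap(c,n):
    im=robot.snapshot(c); cv2.imwrite(f'pics/{n}.png',im[:,:,::-1]); return im
E
python3 - <<'E'
from h import *
o=robot.get_obs()
for k,v in o.items(): print(k,np.round(v,3))
for c in ['scene','side','wrist']:
    snap(c,c+'0')
    for t in ['box','isolator_center','selector_center','tin','carton','bottle']:
        print(c,t,[(np.round(d['extent'],0).tolist(),round(d['conf'],2)) for d in robot.find_in(t,c)[:2]])
    p=robot.camera_params(c)
print(p)
a=[cv2.imread(f'pics/{c}0.png') for c in ['scene','wrist']]
cv2.imwrite('pics/m0.png',cv2.resize(np.hstack(a),None,fx=.714,fy=.714))
E
```

```text
time 0.0
joint_positions [-0.103  0.088  1.372 -0.     1.684 -0.103]
qvel [-0.001 -0.002 -0.     0.002 -0.001 -0.   ]
joint_torque [ 1.0000e-03 -3.4018e+01 -3.0242e+01  7.2000e-02  3.3000e-02 -0.0000e+00]
tool_pos [0.549 0.    0.221]
ee_rot [-3.139 -0.     1.571]
wrist_force [-0.567 -0.555  0.31 ]
wrist_torque [ 0.031 -0.029  0.001]
finger_force 0.0
width 0.094
scene box [([262.0, 234.0, 134.0, 112.0], 0.98)]
scene isolator_center [([260.0, 233.0, 141.0, 109.0], 0.85)]
scene selector_center [([262.0, 235.0, 136.0, 115.0], 0.96)]
scene tin [([318.0, 278.0, 54.0, 78.0], 0.98)]
scene carton [([232.0, 176.0, 46.0, 29.0], 0.61)]
scene bottle [([183.0, 185.0, 21.0, 48.0], 0.56), ([233.0, 174.0, 47.0, 28.0], 0.29)]
side box [([296.0, 241.0, 96.0, 115.0], 0.96)]
side isolator_center [([295.0, 240.0, 94.0, 115.0], 0.68)]
side selector_center [([292.0, 243.0, 100.0, 114.0], 0.69)]
side tin [([278.0, 171.0, 33.0, 37.0], 0.66)]
side carton [([282.0, 318.0, 54.0, 64.0], 0.87)]
side bottle [([349.0, 296.0, 33.0, 53.0], 0.91)]
wrist box [([335.0, 203.0, 202.0, 289.0], 0.82)]
wrist isolator_center [
[... 168 characters left out ...]
 369.0, 63.0, 49.0], 0.69)]
wrist bottle [([344.0, 367.0, 46.0, 29.0], 0.88)]
{'camera_matrix': array([[316.88258517,   0.        , 279.31161396],
       [  0.        , 316.88258517, 213.82873088],
       [  0.        ,   0.        ,   1.        ]]), 'distortion': array([-0.06834246,  0.        ,  0.        ,  0.        ,  0.        ]), 'tool_from_camera': array([[-3.38519457e-04, -9.69779758e-01, -2.43981776e-01,
         7.04839953e-02],
       [ 9.99999635e-01, -1.36977061e-04, -8.43020969e-04,
        -1.55882588e-03],
       [ 7.84124764e-04, -2.43981972e-01,  9.69779450e-01,
        -1.62053047e-01],
       [ 0.00000000e+00,  0.00000000e+00,  0.00000000e+00,
         1.00000000e+00]])}
```

View pics/wrist0.png

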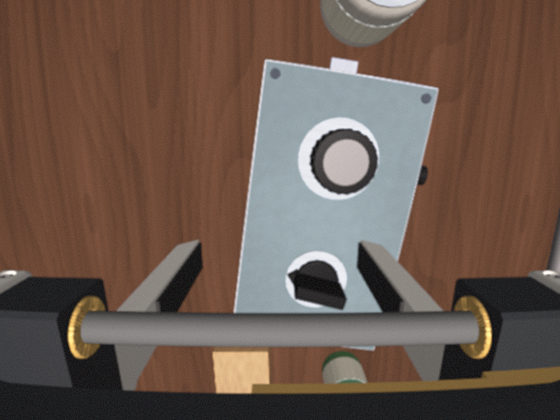

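View pics/scene0.png

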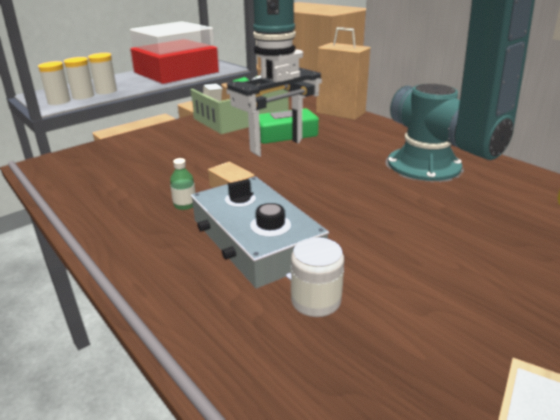

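The wrist view shows the lid with corners at (265,60) and (437,88). The isolator's knob top is at (346,162) on a white plate at (338,158), and the selector plate is at (317,279) with its bar running from (288,275) to (345,298). The tin is beyond the top edge; the bottle and carton are beyond the bottom edge.

```bash
cat >> h.py <<'E'
from scipy.spatial.transform import Rotation as Ro
def wray(px,z,o):
    p=robot.camera_params('wrist'); T=p['tool_from_camera']
    u=cv2.undistortPoints(np.array(px,float).reshape(-1,1,2),p['camera_matrix'],p['distortion']).reshape(-1,2)
    R=Ro.from_euler('xyz',o['ee_rot']).as_matrix()
    d=(R@T[:3,:3]@np.c_[u,np.ones(len(u))].T).T
    c=R@T[:3,3]+o['tool_pos']
    return c+d*((z-c[2])/d[:,2])[:,None]
def fray(cam,px,z):
    p=robot.camera_params(cam)
    u=cv2.undistortPoints(np.array(px,float).reshape(-1,1,2),p['camera_matrix'],p['distortion']).reshape(-1,2)
    R=cv2.Rodrigues(np.array(p['rvec'],float))[0]; t=np.array(p['tvec']).ravel(); c=-R.T@t
    d=(R.T@np.c_[u,np.ones(len(u))].T).T
    return c+d*((z-c[2])/d[:,2])[:,None]
E
python3 - <<'E'
from h import *
o=robot.get_obs()
im=cv2.imread('pics/wrist0.png')
# white plates and knob top
g=cv2.inRange(im,(200,200,200),(255,255,255))
n,l,s,c=cv2.connectedComponentsWithStats(g)
print([(s[i].tolist(),c[i].round(1).tolist()) for i in range(1,n) if s[i][4]>80])
print('lid',wray([(265,60),(437,88),(235,313)],.07,o).round(4))
print('plates',wray([(338,158),(317,279)],.07,o).round(4))
print('isotop',wray([(346,162)],.106,o).round(4))
print('bar',wray([(288,275),(345,298)],.113,o).round(4))
print('scene iso top',fray('scene',[(270,211)],.106).round(4),'plates',fray('scene',[(270,224),(240,199)],.07).round(4))
print('tin top',fray('scene',[(318,254)],.11).round(3))
E
```

```text
[([372, 0, 44, 6, 186], [393.3, 1.9]), ([330, 58, 44, 20, 348], [344.9, 66.9]), ([298, 118, 81, 82, 1525], [325.3, 151.8]), ([288, 251, 59, 37, 605], [321.3, 263.3]), ([286, 276, 8, 23, 100], [289.5, 287.0])]
lid [[ 0.535   0.1382  0.07  ]
 [ 0.699   0.1153  0.07  ]
 [ 0.4985 -0.1233  0.07  ]]
plates [[ 0.606   0.048   0.07  ]
 [ 0.589  -0.0815  0.07  ]]
isotop [[0.6066 0.0471 0.106 ]]
bar [[ 0.5563 -0.0566  0.113 ]
 [ 0.6109 -0.0807  0.113 ]]
scene iso top [[0.6116 0.0513 0.106 ]] plates [[ 0.6061  0.0431  0.07  ]
 [ 0.5903 -0.0813  0.07  ]]
tin top [[0.645 0.22  0.11 ]]
```

{"fn": "servo_tool", "kwargs": {"plan": [[0.475, 0.575, 0.5, 0, 0, -0.6, 94], [0.475, 0.575, 0.5, 0, 0, -0.6, 94], [0.475, 0.575, 0.5, 0, 0, -0.6, 94], [0.475, 0.575, 0.5, 0, 0, -0.6, 94], [0.475, 0.575, 0.5, 0, 0, -0.6, 94], [0.475, 0.575, 0.5, 0, 0, -0.6, 94], [0.475, 0.575, 0.5, 0, 0, -0.6, 94], [0.475, 0.575, 0.5, 0, 0, -0.6, 94], [0.475, 0.575, 0.5, 0, 0, -0.6, 94], [0.475, 0.575, 0.5, 0, 0, -0.6, 94], [0.475, 0.575, 0.5, 0, 0, -0.6, 94], [0.475, 0.575, 0.5, 0, 0, -0.6, 94]]}}

```text
time: 2.05
tool_pos: [0.6075, 0.0475, 0.1725]
ee_rot: [3.142, 0.0, 2.512]
wrist_force: [0.1, -0.1, -0.8]
width: 0.094
finger_force: 0.0
```

Run:
```python
from h import *
o=robot.get_obs()
for k in ['time','joint_positions','tool_pos','ee_rot','wrist_torque','joint_torque']: print(k,np.round(o[k],4))
snap('wrist','w1')
```

```text
time 2.05
joint_positions [-0.015   0.2331  1.303  -0.      1.6054 -0.9564]
tool_pos [0.6075 0.0475 0.1725]
ee_rot [3.1415e+00 1.0000e-04 2.5122e+00]
wrist_torque [ 0.0112 -0.0414 -0.0054]
joint_torque [ 5.50000e-03 -3.98207e+01 -2.99118e+01  3.01000e-02  6.99000e-02
  8.40000e-03]
```

View pics/w1.png

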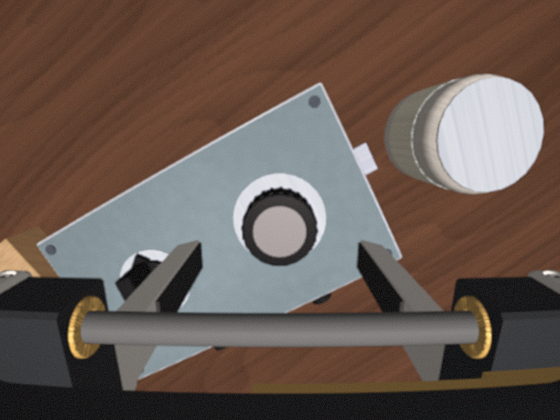

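The knob top is at (279,232) and its plate at about (280,218), centred between the fingers. The tin is to the right, clear of the fingers.

Run:
```python
from h import *
o=robot.get_obs()
print(wray([(279.5,218)],.07,o).round(4),wray([(279.5,231.5)],.106,o).round(4))
```

```text
[[0.6056 0.0477 0.07  ]] [[0.6064 0.0471 0.106 ]]
```

{"fn": "servo_tool", "kwargs": {"plan": [[0.012, -0.009, 0.3, 0, 0, 0, 94], [0.012, -0.009, 0.5, 0, 0, 0, 94], [0.012, -0.009, 0.7, 0, 0, 0, 94], [0.012, -0.009, 0.79, 0, 0, 0, 94], [0.012, -0.009, 0.79, 0, 0, 0, 94], [0.012, -0.009, 0.79, 0, 0, 0, 94], [0.012, -0.009, 0.79, 0, 0, 0, 45], [0.012, -0.009, 0.79, 0, 0, 0, 45], [0.012, -0.009, 0.79, 0, 0, 0, 45], [0.012, -0.009, 0.79, 0, 0, 0, 45], [0.012, -0.009, 0.79, 0, 0, 0, 45], [0.012, -0.009, 0.79, 0, 0, 0, 45]]}}

```text
time: 3.1
tool_pos: [0.6066, 0.048, 0.094]
ee_rot: [3.14, 0.001, 2.513]
wrist_force: [2.8, 3.3, -1.7]
width: 0.0577
finger_force: 27.7
```

{"fn": "servo_tool", "kwargs": {"plan": [[0, 0, 0, 0, 0, 0, 45], [0, 0, 0, 0, 0, 0, 45], [0, 0, 0, 0, 0, 0, 45], [0, 0, 0, 0, 0, 0, 45], [0, 0, 0, 0, 0, 0, 45], [0, 0, 0, 0, 0, 0, 45]]}}

```text
time: 3.6
tool_pos: [0.6066, 0.048, 0.094]
ee_rot: [3.14, 0.001, 2.514]
wrist_force: [3.1, 3.3, 1.4]
width: 0.0578
finger_force: 30.0
```

```bash
cat > s.py <<'E'
from h import *
o=robot.get_obs()
for k in ['time','joint_positions','tool_pos','ee_rot','wrist_force','wrist_torque','width','finger_force']: print(k,np.round(o[k],4))
print('tau6',round(o['joint_torque'][5],4))
E
python3 s.py
```

```text
time 3.6
joint_positions [-1.4700e-02  2.7140e-01  1.4147e+00  9.0000e-04  1.4538e+00 -9.5760e-01]
tool_pos [0.6066 0.048  0.094 ]
ee_rot [3.1399e+00 8.0000e-04 2.5136e+00]
wrist_force [3.0605 3.2955 1.4062]
wrist_torque [ 0.5483 -0.4909  0.0333]
width 0.0578
finger_force 30.0008
tau6 -0.0158
```

{"fn": "servo_tool", "kwargs": {"plan": [[0, 0, 0, 0, 0, 0.03, 45], [0, 0, 0, 0, 0, 0.06, 45], [0, 0, 0, 0, 0, 0.09, 45], [0, 0, 0, 0, 0, 0.12, 45], [0, 0, 0, 0, 0, 0.15, 45], [0, 0, 0, 0, 0, 0.18, 45], [0, 0, 0, 0, 0, 0.21, 45], [0, 0, 0, 0, 0, 0.24, 45], [0, 0, 0, 0, 0, 0.24, 45], [0, 0, 0, 0, 0, 0.24, 45]]}}

```text
time: 4.43
tool_pos: [0.607, 0.0484, 0.0939]
ee_rot: [3.139, 0.0, 2.137]
wrist_force: [3.1, 4.5, 0.9]
width: 0.0576
finger_force: 30.0
```

```bash
python3 s.py
```

```text
time 4.4333
joint_positions [-0.0143  0.2717  1.4145  0.0015  1.4528 -0.5807]
tool_pos [0.607  0.0484 0.0939]
ee_rot [3.1386e+00 2.0000e-04 2.1370e+00]
wrist_force [3.0842 4.4561 0.8964]
wrist_torque [ 0.6872 -0.522   0.0322]
width 0.0576
finger_force 30.0024
tau6 0.0503
```

{"fn": "servo_tool", "kwargs": {"plan": [[0, 0, 0, 0, 0, 0.02, 45], [0, 0, 0, 0, 0, 0.04, 45], [0, 0, 0, 0, 0, 0.06, 45], [0, 0, 0, 0, 0, 0.08, 45]]}}

```text
time: 4.77
tool_pos: [0.6072, 0.0485, 0.0939]
ee_rot: [3.138, 0.0, 2.012]
wrist_force: [5.3, 4.6, 1.5]
width: 0.0575
finger_force: 30.0
```

```bash
python3 s.py
```

```text
time 4.7667
joint_positions [-1.4100e-02  2.7180e-01  1.4143e+00  1.4000e-03  1.4524e+00 -4.5500e-01]
tool_pos [0.6072 0.0485 0.0939]
ee_rot [3.1382e+00 1.0000e-04 2.0115e+00]
wrist_force [5.2695 4.6002 1.5466]
wrist_torque [ 0.6757 -0.6067  0.6302]
width 0.0575
finger_force 30.002
tau6 0.3134
```

{"fn": "servo_tool", "kwargs": {"plan": [[0.002, 0.006, 0, 0, 0, 0.02, 45], [0.005, 0.013, 0, 0, 0, 0.04, 45], [0.005, 0.013, 0, 0, 0, 0.06, 45], [0.005, 0.013, 0, 0, 0, 0.08, 45], [0.005, 0.013, 0, 0, 0, 0.1, 45], [0.005, 0.013, 0, 0, 0, 0.12, 45], [0.005, 0.013, 0, 0, 0, 0.13, 45], [0.005, 0.013, 0, 0, 0, 0.14, 45], [0.005, 0.013, 0, 0, 0, 0.15, 45]]}}

```text
time: 5.52
tool_pos: [0.6076, 0.0486, 0.0939]
ee_rot: [3.14, 0.0, 1.775]
wrist_force: [3.2, 1.6, 2.4]
width: 0.0572
finger_force: 30.0
```

```bash
cat > t.py <<'E'
from h import *
o=robot.get_obs()
print('t',round(o['time'],2),'turned',round((2.5136-o['ee_rot'][2]),4),'tz',np.round(o['wrist_torque'],3),'F',np.round(o['wrist_force'],1),'tau6',round(o['joint_torque'][5],3),'v6',round(o['qvel'][5],3),'q6',round(o['joint_positions'][5],3),np.round(o['tool_pos'],4))
E
python3 t.py
```

```text
t 5.52 turned 0.7388 tz [ 0.438 -0.641  0.612] F [3.2 1.6 2.4] tau6 0.45 v6 0.19 q6 -0.217 [0.6076 0.0486 0.0939]
```

{"fn": "servo_tool", "kwargs": {"plan": [[0, 0, 0, 0, 0, 0.01, 45], [0, 0, 0, 0, 0, 0.02, 45], [0, 0, 0, 0, 0, 0.03, 45], [0, 0, 0, 0, 0, 0.04, 45]]}}

```text
time: 5.85
tool_pos: [0.6077, 0.0486, 0.094]
ee_rot: [3.139, 0.0, 1.711]
wrist_force: [4.2, 3.6, 2.0]
width: 0.0578
finger_force: 30.0
```

```bash
python3 t.py
```

```text
t 5.85 turned 0.8023 tz [ 0.438 -0.706  0.574] F [4.2 3.6 2. ] tau6 0.46 v6 0.187 q6 -0.154 [0.6077 0.0486 0.094 ]
```

{"fn": "servo_tool", "kwargs": {"plan": [[0, 0, 0, 0, 0, 0.01, 45], [0, 0, 0, 0, 0, 0.02, 45], [0, 0, 0, 0, 0, 0.03, 45], [0, 0, 0, 0, 0, 0.04, 45]]}}

```text
time: 6.18
tool_pos: [0.6079, 0.0486, 0.094]
ee_rot: [3.139, -0.0, 1.648]
wrist_force: [4.9, 2.0, 0.9]
width: 0.0573
finger_force: 30.0
```

```bash
python3 t.py
```

```text
t 6.18 turned 0.8651 tz [ 0.509 -0.705  0.661] F [4.9 2.  0.9] tau6 0.461 v6 0.188 q6 -0.091 [0.6079 0.0486 0.094 ]
```

{"fn": "servo_tool", "kwargs": {"plan": [[0, 0, 0, 0, 0, 0.01, 45], [0, 0, 0, 0, 0, 0.02, 45], [0, 0, 0, 0, 0, 0.03, 45], [0, 0, 0, 0, 0, 0.04, 45]]}}

```text
time: 6.52
tool_pos: [0.608, 0.0487, 0.094]
ee_rot: [3.139, -0.0, 1.586]
wrist_force: [5.6, 3.1, 2.7]
width: 0.0576
finger_force: 30.0
```

```bash
python3 t.py
```

```text
t 6.52 turned 0.9279 tz [ 0.52  -0.769  0.589] F [5.6 3.1 2.7] tau6 0.461 v6 0.188 q6 -0.028 [0.608  0.0487 0.094 ]
```

{"fn": "servo_tool", "kwargs": {"plan": [[0, 0.005, 0, 0, 0, 0.01, 45], [0, 0.005, 0, 0, 0, 0.02, 45], [0, 0.005, 0, 0, 0, 0.03, 45], [0, 0.005, 0, 0, 0, 0.04, 45]]}}

```text
time: 6.85
tool_pos: [0.6081, 0.0487, 0.0939]
ee_rot: [3.14, -0.0, 1.523]
wrist_force: [4.0, 3.5, 2.2]
width: 0.0576
finger_force: 30.0
```

```bash
python3 t.py
```

```text
t 6.85 turned 0.991 tz [ 0.499 -0.697  0.634] F [4.  3.5 2.2] tau6 0.459 v6 0.185 q6 0.035 [0.6081 0.0487 0.0939]
```

{"fn": "servo_tool", "kwargs": {"plan": [[0, 0, 0, 0, 0, 0.01, 45], [0, 0, 0, 0, 0, 0.02, 45], [0, 0, 0, 0, 0, 0.03, 45], [0, 0, 0, 0, 0, 0.04, 45]]}}

```text
time: 7.18
tool_pos: [0.6082, 0.0486, 0.094]
ee_rot: [3.14, -0.001, 1.46]
wrist_force: [5.7, 1.7, 1.9]
width: 0.0576
finger_force: 30.0
```

```bash
python3 t.py
```

```text
t 7.18 turned 1.0539 tz [ 0.542 -0.739  0.663] F [5.7 1.7 1.9] tau6 0.459 v6 0.186 q6 0.098 [0.6082 0.0486 0.094 ]
```

{"fn": "servo_tool", "kwargs": {"plan": [[0, 0, 0, 0, 0, 0.01, 45], [0, 0, 0, 0, 0, 0.02, 45], [0, 0, 0, 0, 0, 0.03, 45], [0, 0, 0, 0, 0, 0.04, 45]]}}

```text
time: 7.52
tool_pos: [0.6083, 0.0486, 0.0939]
ee_rot: [3.139, -0.001, 1.397]
wrist_force: [5.4, 3.4, 1.5]
width: 0.0577
finger_force: 30.0
```

```bash
python3 t.py
```

```text
t 7.52 turned 1.1166 tz [ 0.471 -0.8    0.703] F [5.4 3.4 1.5] tau6 0.55 v6 0.185 q6 0.16 [0.6083 0.0486 0.0939]
```

{"fn": "servo_tool", "kwargs": {"plan": [[0, 0, 0, 0, 0, 0.01, 45], [0, 0, 0, 0, 0, 0.015, 45]]}}

```text
time: 7.68
tool_pos: [0.6083, 0.0486, 0.094]
ee_rot: [3.139, -0.001, 1.374]
wrist_force: [4.8, 2.3, 1.5]
width: 0.0571
finger_force: 30.0
```

```bash
python3 t.py
```

```text
t 7.68 turned 1.1397 tz [ 0.523 -0.705  0.798] F [4.8 2.3 1.5] tau6 0.761 v6 0.084 q6 0.184 [0.6083 0.0486 0.094 ]
```

On the buffer: the moment is about 0.2 N m above friction. I'll let go and lift.

{"fn": "servo_tool", "kwargs": {"plan": [[0, 0, 0, 0, 0, 0, 94], [0, 0, 0, 0, 0, 0, 94], [0, 0, 0, 0, 0, 0, 94], [0, 0, 0, 0, 0, 0, 94], [0, 0, 0, 0, 0, 0, 94], [0, 0, -0.2, 0, 0, 0, 94], [0, 0, -0.5, 0, 0, 0, 94], [0, 0, -0.8, 0, 0, 0, 94], [0, 0, -0.9, 0, 0, 0, 94], [0, 0, -0.9, 0, 0, 0, 94], [0, 0, -0.9, 0, 0, 0, 94]]}}

```text
time: 8.6
tool_pos: [0.6074, 0.0484, 0.1831]
ee_rot: [3.142, 0.0, 1.374]
wrist_force: [-0.3, 0.4, -0.8]
width: 0.0941
finger_force: 0.0
```

```bash
python3 t.py
```

```text
t 8.6 turned 1.1394 tz [-0.036 -0.04   0.017] F [-0.3  0.4 -0.8] tau6 0.002 v6 -0.0 q6 0.183 [0.6074 0.0484 0.1831]
```

{"fn": "servo_tool", "kwargs": {"plan": [[-0.3, 0.09, 0, 0, 0, -0.9, 94], [-0.6, 0.09, 0, 0, 0, -0.9, 94], [-1, 0.09, 0, 0, 0, -0.9, 94], [-1, 0.09, 0, 0, 0, -0.9, 94], [-1, 0.09, 0, 0, 0, -0.9, 94], [-1, 0.09, 0, 0, 0, -0.9, 94], [-1, 0.09, 0, 0, 0, -0.9, 94], [-1, 0.09, 0, 0, 0, -0.9, 94], [-1, 0.09, 0, 0, 0, -0.9, 94], [-1, 0.09, 0, 0, 0, -0.9, 94], [-1, 0.09, 0, 0, 0, -0.9, 94], [-1, 0.09, 0, 0, 0, -0.9, 94]]}}

```text
time: 9.6
tool_pos: [0.5952, -0.0512, 0.1797]
ee_rot: [-3.14, -0.006, 2.793]
wrist_force: [0.6, -0.3, 0.4]
width: 0.0939
finger_force: 0.0
```

{"fn": "servo_tool", "kwargs": {"plan": [[-0.046, -0.29, 0, 0, 0, 0, 94], [-0.046, -0.29, 0, 0, 0, 0, 94], [-0.046, -0.29, 0, 0, 0, 0, 94], [-0.046, -0.29, 0, 0, 0, 0, 94], [-0.046, -0.29, 0, 0, 0, 0, 94]]}}

```text
time: 10.02
tool_pos: [0.5906, -0.0795, 0.1821]
ee_rot: [3.141, -0.002, 2.788]
wrist_force: [-0.1, 0.5, -0.4]
width: 0.0939
finger_force: 0.0
```

```bash
python3 s.py; python3 -c "
from h import *
snap('wrist','w2')"
```

```text
time 10.0167
joint_positions [-2.2920e-01  2.0170e-01  1.3214e+00  4.0000e-04  1.6208e+00 -1.4468e+00]
tool_pos [ 0.5906 -0.0795  0.1821]
ee_rot [ 3.1414e+00 -2.3000e-03  2.7884e+00]
wrist_force [-0.0737  0.4501 -0.4411]
wrist_torque [ 0.0523 -0.0484 -0.0192]
width 0.0939
finger_force 0.0
tau6 0.0027
```

View pics/w2.png

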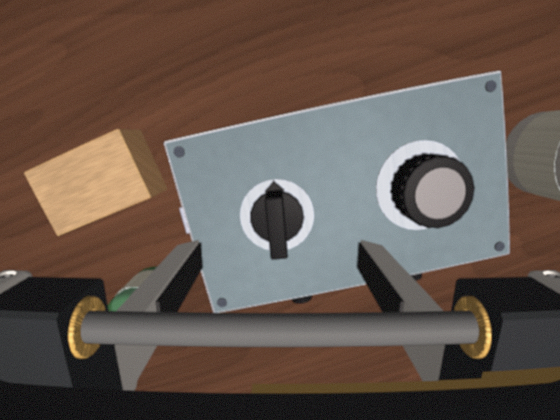

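The bar's top face runs from about (275,198) to (279,258). Its plate is centred at (277,214), and the bar is nearly aligned with the jaws.

Run:
```python
from h import *
o=robot.get_obs()
a=wray([(275,198),(279,258)],.113,o); d=a[0]-a[1]
print(a.round(4),a.mean(0).round(4),np.linalg.norm(d).round(4),'ang',np.arctan2(d[1],d[0]).round(3),'plate',wray([(277,214)],.07,o).round(4))
im=cv2.imread('pics/w2.png')[170:270,230:330]; cv2.imwrite('pics/c2.png',cv2.resize(im,None,fx=6,fy=6,interpolation=cv2.INTER_CUBIC))
```

```text
[[ 0.5649 -0.0741  0.113 ]
 [ 0.6107 -0.0878  0.113 ]] [ 0.5878 -0.0809  0.113 ] 0.0478 ang 2.85 plate [[ 0.5869 -0.081   0.07  ]]
```

View pics/c2.png

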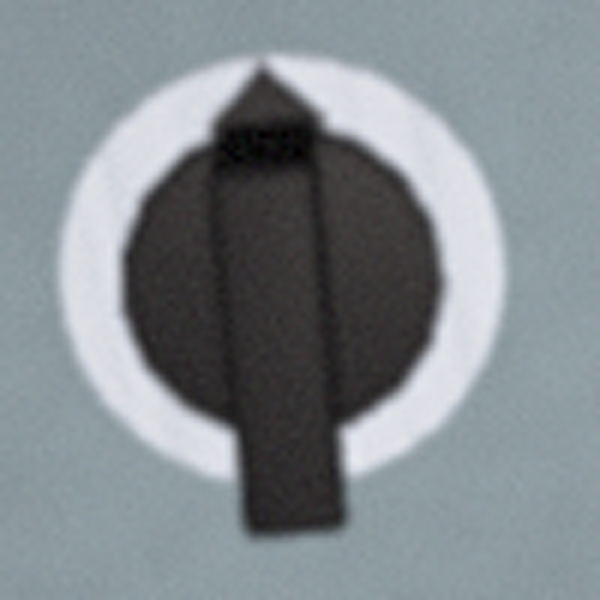

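{"fn": "servo_tool", "kwargs": {"plan": [[0.006, -0.013, 0.1, 0, 0, -0.045, 94], [0.006, -0.013, 0.4, 0, 0, -0.045, 94], [0.006, -0.013, 0.6, 0, 0, -0.045, 94], [0.006, -0.013, 0.75, 0, 0, -0.045, 94], [0.006, -0.013, 0.8, 0, 0, -0.045, 94], [0.006, -0.013, 0.8, 0, 0, -0.045, 94], [0.006, -0.013, 0.8, 0, 0, -0.045, 40], [0.006, -0.013, 0.8, 0, 0, -0.045, 25], [0.006, -0.013, 0.8, 0, 0, -0.045, 15], [0.006, -0.013, 0.8, 0, 0, -0.045, 8], [0.006, -0.013, 0.8, 0, 0, -0.045, 8], [0.006, -0.013, 0.8, 0, 0, -0.045, 8]]}}

```text
time: 11.07
tool_pos: [0.5903, -0.0812, 0.1041]
ee_rot: [3.142, 0.001, 2.859]
wrist_force: [0.5, 0.8, 0.1]
width: 0.0575
finger_force: 0.0
```

{"fn": "servo_tool", "kwargs": {"plan": [[0, 0, 0, 0, 0, 0, 8], [0, 0, 0, 0, 0, 0, 8], [0, 0, 0, 0, 0, 0, 8], [0, 0, 0, 0, 0, 0, 8], [0, 0, 0, 0, 0, 0, 8], [0, 0, 0, 0, 0, 0, 8]]}}

```text
time: 11.57
tool_pos: [0.59, -0.0811, 0.1034]
ee_rot: [3.142, -0.0, 2.859]
wrist_force: [-0.3, 0.0, -0.1]
width: 0.0176
finger_force: 0.0
```

```bash
python3 s.py
```

```text
time 11.5667
joint_positions [-0.2318  0.2387  1.4355  0.      1.4674 -1.5199]
tool_pos [ 0.59   -0.0811  0.1034]
ee_rot [ 3.1416e+00 -1.0000e-04  2.8588e+00]
wrist_force [-0.3316  0.031  -0.128 ]
wrist_torque [ 0.0898 -0.0488 -0.0353]
width 0.0176
finger_force 0.0
tau6 0.0001
```

{"fn": "servo_tool", "kwargs": {"plan": [[0, 0, 0, 0, 0, 0, 8], [0, 0, 0, 0, 0, 0, 8], [0, 0, 0, 0, 0, 0, 8], [0, 0, 0, 0, 0, 0, 8]]}}

```text
time: 11.9
tool_pos: [0.5899, -0.0818, 0.1035]
ee_rot: [-3.141, -0.0, 2.858]
wrist_force: [-0.5, -1.9, 0.2]
width: 0.0136
finger_force: 30.0
```

```bash
python3 s.py
```

```text
time 11.9
joint_positions [-2.3230e-01  2.3870e-01  1.4355e+00 -1.0000e-03  1.4675e+00 -1.5199e+00]
tool_pos [ 0.5899 -0.0818  0.1035]
ee_rot [-3.1406e+00 -1.0000e-04  2.8585e+00]
wrist_force [-0.506  -1.8795  0.1835]
wrist_torque [-0.4177  0.1396 -0.0315]
width 0.0136
finger_force 29.9696
tau6 -0.0211
```

{"fn": "servo_tool", "kwargs": {"plan": [[0, 0, 0, 0, 0, 0.02, 8], [0, -0.005, 0, 0, 0, 0.04, 8], [0, -0.005, 0, 0, 0, 0.06, 8], [0, -0.005, 0, 0, 0, 0.08, 8]]}}

```text
time: 12.23
tool_pos: [0.5899, -0.0818, 0.1035]
ee_rot: [-3.141, 0.0, 2.732]
wrist_force: [-1.2, -1.8, -0.5]
width: 0.0138
finger_force: 30.0
```

```bash
sed -i "s/2.5136-o/3.0106-o/;s/turned/s/" t.py; python3 t.py
```

```text
t 12.23 s 0.2787 tz [-0.3    0.008  0.121] F [-1.2 -1.8 -0.5] tau6 -0.203 v6 0.374 q6 -1.394 [ 0.5899 -0.0818  0.1035]
```

{"fn": "servo_tool", "kwargs": {"plan": [[0, 0, 0, 0, 0, 0.02, 8], [0, 0, 0, 0, 0, 0.04, 8]]}}

```text
time: 12.4
tool_pos: [0.5899, -0.0818, 0.1035]
ee_rot: [-3.141, 0.0, 2.669]
wrist_force: [-0.8, -2.4, 0.0]
width: 0.0137
finger_force: 30.0
```

```bash
python3 t.py
```

```text
t 12.4 s 0.3416 tz [-0.266  0.012  0.108] F [-0.8 -2.4  0. ] tau6 -0.202 v6 0.374 q6 -1.331 [ 0.5899 -0.0818  0.1035]
```

{"fn": "servo_tool", "kwargs": {"plan": [[0, 0, 0, 0, 0, 0.015, 8], [0, 0, 0, 0, 0, 0.03, 8]]}}

```text
time: 12.57
tool_pos: [0.5898, -0.0819, 0.1035]
ee_rot: [-3.141, 0.0, 2.622]
wrist_force: [-1.1, -1.5, 0.9]
width: 0.0139
finger_force: 30.0
```

```bash
python3 t.py
```

```text
t 12.57 s 0.3888 tz [-0.371  0.046  0.066] F [-1.1 -1.5  0.9] tau6 -0.125 v6 0.282 q6 -1.284 [ 0.5898 -0.0819  0.1035]
```

{"fn": "servo_tool", "kwargs": {"plan": [[0, 0, 0, 0, 0, 0.015, 8], [0, 0, 0, 0, 0, 0.03, 8], [0, 0, 0, 0, 0, 0.04, 8]]}}

```text
time: 12.82
tool_pos: [0.5898, -0.0819, 0.1035]
ee_rot: [-3.141, 0.0, 2.559]
wrist_force: [-1.4, -2.5, 0.1]
width: 0.0134
finger_force: 30.0
```

```bash
python3 t.py
```

```text
t 12.82 s 0.452 tz [-0.464  0.107  0.128] F [-1.4 -2.5  0.1] tau6 0.003 v6 0.177 q6 -1.221 [ 0.5898 -0.0819  0.1035]
```

The selector is free and past the interlock. I'll turn on towards 1.3 and then feel for the stop.

{"fn": "servo_tool", "kwargs": {"plan": [[0, 0, 0, 0, 0, 0.04, 8], [0, 0, 0, 0, 0, 0.08, 8], [0, 0, 0, 0, 0, 0.13, 8], [0, 0, 0, 0, 0, 0.18, 8], [0, 0, 0, 0, 0, 0.23, 8], [0, 0, 0, 0, 0, 0.28, 8], [0, 0, 0, 0, 0, 0.33, 8], [0, 0, 0, 0, 0, 0.38, 8], [0, 0, 0, 0, 0, 0.43, 8], [0, 0, 0, 0, 0, 0.47, 8], [0, 0, 0, 0, 0, 0.49, 8], [0, 0, 0, 0, 0, 0.5, 8]]}}

```text
time: 13.82
tool_pos: [0.5896, -0.082, 0.1035]
ee_rot: [-3.141, 0.001, 1.773]
wrist_force: [-1.8, -3.0, -0.6]
width: 0.0137
finger_force: 30.0
```

```bash
python3 t.py
```

```text
t 13.82 s 1.2374 tz [-0.63   0.296  0.133] F [-1.8 -3.  -0.6] tau6 0.085 v6 0.162 q6 -0.435 [ 0.5896 -0.082   0.1035]
```

{"fn": "servo_tool", "kwargs": {"plan": [[0, 0, 0, 0, 0, 0.01, 8], [0, 0, 0, 0, 0, 0.02, 8], [0, 0, 0, 0, 0, 0.03, 8], [0, 0, 0, 0, 0, 0.04, 8]]}}

```text
time: 14.15
tool_pos: [0.5896, -0.082, 0.1034]
ee_rot: [-3.141, 0.001, 1.711]
wrist_force: [-3.3, -3.6, 0.8]
width: 0.0137
finger_force: 30.0
```

```bash
python3 t.py
```

```text
t 14.15 s 1.3 tz [-0.777  0.489  0.101] F [-3.3 -3.6  0.8] tau6 -0.052 v6 0.188 q6 -0.373 [ 0.5896 -0.082   0.1034]
```

{"fn": "servo_tool", "kwargs": {"plan": [[0, 0, 0, 0, 0, 0.01, 8], [0, 0, 0, 0, 0, 0.02, 8], [0, 0, 0, 0, 0, 0.03, 8], [0, 0, 0, 0, 0, 0.04, 8], [0, 0, 0, 0, 0, 0.05, 8], [0, 0, 0, 0, 0, 0.06, 8], [0, 0, 0, 0, 0, 0.07, 8], [0, 0, 0, 0, 0, 0.08, 8]]}}

```text
time: 14.82
tool_pos: [0.5896, -0.082, 0.1035]
ee_rot: [-3.141, 0.001, 1.585]
wrist_force: [-3.0, -5.2, -0.1]
width: 0.0136
finger_force: 30.0
```

```bash
python3 t.py
```

```text
t 14.82 s 1.4256 tz [-0.786  0.583  0.084] F [-3.  -5.2 -0.1] tau6 -0.051 v6 0.187 q6 -0.247 [ 0.5896 -0.082   0.1035]
```

{"fn": "servo_tool", "kwargs": {"plan": [[0, 0, 0, 0, 0, 0.01, 8], [0, 0, 0, 0, 0, 0.02, 8], [0, 0, 0, 0, 0, 0.03, 8]]}}

```text
time: 15.07
tool_pos: [0.5896, -0.082, 0.1035]
ee_rot: [-3.141, 0.001, 1.538]
wrist_force: [-2.4, -4.5, -0.3]
width: 0.0137
finger_force: 30.0
```

```bash
python3 t.py
```

```text
t 15.07 s 1.4728 tz [-0.832  0.537  0.096] F [-2.4 -4.5 -0.3] tau6 -0.051 v6 0.187 q6 -0.2 [ 0.5896 -0.082   0.1035]
```

{"fn": "servo_tool", "kwargs": {"plan": [[0, 0, 0, 0, 0, 0.01, 8], [0, 0, 0, 0, 0, 0.02, 8], [0, 0, 0, 0, 0, 0.03, 8]]}}

```text
time: 15.32
tool_pos: [0.5896, -0.082, 0.1035]
ee_rot: [-3.141, 0.001, 1.491]
wrist_force: [-3.8, -5.0, 1.5]
width: 0.0137
finger_force: 30.0
```

```bash
python3 t.py
```

```text
t 15.32 s 1.5199 tz [-0.787  0.582  0.12 ] F [-3.8 -5.   1.5] tau6 -0.051 v6 0.186 q6 -0.153 [ 0.5896 -0.082   0.1035]
```

{"fn": "servo_tool", "kwargs": {"plan": [[0, 0, 0, 0, 0, 0.01, 8], [0, 0, 0, 0, 0, 0.02, 8], [0, 0, 0, 0, 0, 0.03, 8]]}}

```text
time: 15.57
tool_pos: [0.5895, -0.082, 0.1035]
ee_rot: [-3.141, 0.001, 1.444]
wrist_force: [-2.3, -4.6, 0.3]
width: 0.0137
finger_force: 30.0
```

```bash
python3 t.py
```

```text
t 15.57 s 1.5667 tz [-0.82   0.539  0.27 ] F [-2.3 -4.6  0.3] tau6 0.116 v6 0.186 q6 -0.106 [ 0.5895 -0.082   0.1035]
```

On the selector's stop, about 0.17 N m above friction. I'll release and lift.

{"fn": "servo_tool", "kwargs": {"plan": [[0, 0, 0, 0, 0, 0, 60], [0, 0, 0, 0, 0, 0, 60], [0, 0, 0, 0, 0, 0, 60], [0, 0, 0, 0, 0, 0, 60], [0, 0, 0, 0, 0, 0, 60], [0, 0, 0, 0, 0, 0, 60], [0, 0, -0.2, 0, 0, 0, 60], [0, 0, -0.5, 0, 0, 0, 60], [0, 0, -0.8, 0, 0, 0, 60], [0, 0, -0.9, 0, 0, 0, 60], [0, 0, -0.9, 0, 0, 0, 60], [0, 0, -0.9, 0, 0, 0, 60]]}}

```text
time: 16.57
tool_pos: [0.59, -0.0816, 0.1932]
ee_rot: [3.141, -0.0, 1.445]
wrist_force: [0.1, 0.3, 0.0]
width: 0.0604
finger_force: 0.0
```

```bash
python3 t.py; python3 -c "
from h import *
snap('wrist','w3')"
```

```text
t 16.57 s 1.5655 tz [-0.028  0.018 -0.018] F [0.1 0.3 0. ] tau6 0.001 v6 0.0 q6 -0.107 [ 0.59   -0.0816  0.1932]
```

View pics/w3.png

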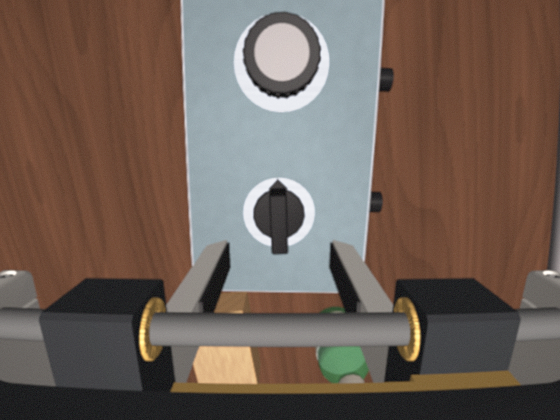

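The bar, (278,182) to (280,253), now lies along the box's long axis, and the gripper is clear of everything.

```bash
python3 -c "
from bench import robot
print(robot.close_job())"
```

```text
the job is handed in; nothing more can be done
None
```

The isolator was turned home and the selector to its stop, each onto its rubber buffer by about 0.2 N m above friction; the gripper let go and lifted clear, and the job was handed in at about 16.6 s (no verdict was returned).

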